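# Unhitch a trolley drawbar and hold it up for greasing

## Robot

A 6-joint arm with a two-finger parallel gripper is mounted at the origin on a cart in front of the work surface, level with it; the furniture and walls round the work are solid. World frame = base frame: x ahead of the robot, y to its left, z up, the work surface at z = 0. Lengths are in m, angles in degrees, forces in N, time in s.
With the tool pointing down it reaches from about 0.35 to 0.875 m from the base axis. Payload 4.2 kg.
Tool frame: the origin (TCP) lies on the centre line of the jaws, within the pads' length; the fingertips stand 11 mm ahead of it and the grasp point (between the pads) lies 8 mm behind it; z points along the fingers, y is the line along which they close (so a half turn about z gives the same grasp; the last joint's range is limited). The gripper opens to 87 mm and grips with 3 to 60 N. Pads are 19 mm wide; open, the fingers measure 117 mm over their backs; the gripper's body (75 mm by 190 mm) begins 51 mm behind the grasp point.
Start: joints at [-55.313, 22.042, 0.453, 0, -68.411, -14.817], TCP at [0.212, -0.588, 0.234] pointing down, gripper open.
Joint ranges: [-179.83, 179.83], [-69.29, 118.12], [-61.27, 80.66], [-181.25, 117.63], [-171.15, -9.14], [-177.46, 177.46]. Speed limits (degrees/s): [159.86, 159.86, 180, 180, 180, 180].

## Interface

Orientations are given as a 3x3 rotation matrix whose columns are the frame's x, y, z axes.
In Python, from station import r gives the robot as it stands.
- The arm moves only by the tool servo_tool, never from a script. Its argument "commands" is a list that holds one entry, the list of rows, each a list of 7 numbers: the closure, from 0 (fully open) to 1 (shut), then the shift along the tool's x, y, z in mm, then the turn, a rotation vector about the tool's x, y, z in rad. In form: [[[claw, x, y, z, ax, ay, az], ...]]. A call has exactly 5 rows; each row is the pose to reach, as a shift and turn from the pose commanded when the call began, along the tool's axes at that moment; what a row does not reach only later rows make up. A row lasts 1/10 s, in which the tool goes at most 50 mm and 8.59 degrees, less where a joint would pass 70% of its speed; a pose out of reach is approached as far as the arm can. A call with a gripper value outside its range is refused whole. The fingers move at their own pace and stop on an object; the grip force is fixed at half the most. Time passes only in rows, so rows that repeat a pose let the fingers close, or fill a call up. It gives the time, the measured TCP pose, the force, the opening and the grip force at its end, in the units of the state.
- r.sense(): the state, without advancing time (a new reading comes with each control period).
- r.capture(name): name is "scene" or "top" or "wrist"; returns a dict with "pixels" (420x560x3 uint8, red, green, blue), "camera_matrix" (3x3 intrinsics, pixels), "dist" ([k1, k2, p1, p2, k3] as OpenCV has them; the pictures are not rectified), "R" (3x3) and "t" (3): a world point X has camera coordinates R X + t. Camera axes: x right, y down, z forward; pixel columns grow to the right and rows downward; lengths in m; the calibration is good to about 2 mm. A picture is of the moment at which its call begins. There is no depth.
- r.finish_job(): hands the job in; it is judged then, once.
The state is a dict: "time_s": time; "joints": joint angles; "joint_velocities": joint speeds; "effort": joint torques, N m; "tcp_pos": TCP position; "ee_rot": TCP orientation; "wrist_force": force on the tool from outside, world axes, zero at the start; "moment": the same for the moment, N m; "gripper_width": opening from 0.0 (shut) to 1.0 (fully open); "gripper_force": force on a finger pad.
Only numpy, scipy, OpenCV 4.12 (cv2) and the standard library are available. Lean on these libraries where they do the work, as an engineer would, in place of code of your own. Each camera call takes 0.05 s, during which the arm holds its last target. There are 200 camera calls.

## Task

Unhitch the blue trolley drawbar on the bench plate so that I can grease its ball: grip the red latch knob on the side of the coupler, pull it straight out until you feel it come up against its stop, keep it drawn and lift the coupler off the ball. Finish holding: the program ends with the gripper still holding the coupler up, at rest, its underside at least 5 cm above the top of the ball. Do not disturb the grease jar, the brush or the screwdriver that lie about.

Things in the scene. Friction and masses are not known exactly. Their poses are not given: they have to be found in the camera images.
- hitch_stand: grey steel bench plate 100 x 300 x 12 mm, fixed, carrying the hitch. Origin: centre of its underside on the desk; z up. The blue 36 mm square drawbar lies along its y: pivot at y = +110 mm, 32 mm ball at y = -90 mm, centre 98 mm up. The latch knob is on the -x side. Seated coupler: 127 mm high over the ball, nipple to 136 mm; its housing ends 53 mm from the ball's axis on the knob's side
- pivot (a point): middle of the drawbar's pivot pin, 108 mm above the desk; the pin lies along the stand's x axis, and the ball is 200 mm from it
- ball_top (a point): topmost point of the fixed ball, 114 mm above the desk; axes as the stand's
- coupler_underside (a point): centre of the coupler's underside (below the latch fork); 74 mm above the desk when seated, 40 mm below the top of the ball; rises with the drawbar
- knob (a point): middle of the red knob's waist: at the start 80 mm above the desk, 80 mm to the stand's -x side of the ball's axis. A spool with its axis along the stand's x: waist 22 mm across, 26 mm long; inner collar 29 mm, outer flange 35 mm across. Grip the waist from above, fingers closing along the stand's y; free below down to the plate. Pull towards the stand's -x. It rises with the drawbar
- latch (a joint): how far the latch is drawn, m: 0 = home, its fork round the ball's neck so that the coupler cannot lift; 0.024 = against the stop. The fork is clear of the ball from about 0.02. A spring returns it: about 3 N at home, 10 N at the stop. Once the coupler is off the ball it may spring back or stay drawn
- drawbar (a joint): angle of the drawbar, rad: 0 = seated on the ball, grows as the coupler rises about the pivot, stop at 0.9. About 0.45 brings the underside 5 cm above the ball. It falls back if let go; lifting at the knob takes about 5 to 10 N
- grease_jar: bystander: loose white jar with red lid, 55 mm across, 50 mm high; origin under its centre
- chip_brush: bystander: loose brush with wooden handle, 150 x 20 x 11 mm, along its x axis; origin under its centre
- screwdriver: bystander: loose blue-handled screwdriver, 151 x 23 x 23 mm, along its x axis; origin under its centre

How it is judged (in metres and radians):
On the way, in this order (a step that is already met when the one before it is completed fails the run):
1. the latch is drawn out to its stop while the coupler still sits on the ball (value of joint latch above 0.021 m and value of joint drawbar below 0.03 rad), for 0.2 s.
2. the coupler is lifted off the ball (z of coupler_underside in the frame of ball_top above 0.01 m), for 0.1 s.
At the end, for the whole second after the job is handed in: The gripper's fingers hold the coupler up (more than 2 N between fingers and hitch), its underside at least 45 mm above the top of the ball, at rest (under 0.06 rad/s); jar, brush and screwdriver are within 30 mm of where they were (z of coupler_underside in the frame of ball_top above 0.045 m and contact force between the fingers and hitch_stand above 2 N and velocity of joint drawbar between -0.06 and 0.06 rad/s and distance of each of grease_jar, chip_brush, screwdriver from where it was at the start of the episode below 0.03 m); the arm keeps its last pose, push and grip.
It fails at once if the grease jar, brush or screwdriver is pushed more than 30 mm (distance of any of grease_jar, chip_brush, screwdriver from where it was at the start of the episode above 0.03 m).
It also fails if it takes over 35 s, if anything falls off the work surface, if the arm or the gripper's body presses on something with over 40 N, if the wrist force passes 120 N, or if a joint passes its speed limit or range.

## Working session

There is one attempt and no reset: what is moved stays moved. The work goes in short steps, Python scripts to look and compute and a tool call to move; the robot and the scene stay as the last step left them, time stands still between calls to the robot, and variables do not carry over. Pictures are saved under pics/ and viewed, at most 10 in all, crops included, and the job is handed in when it is done.

Besides the shell and the picture viewer there is one more tool, called after ">>>" by a JSON object that holds its "name" and its "arguments". servo_tool: Moves the arm, as the interface text tells. Its arguments: {"type":"object","properties":{"commands":{"type":"array","items":{"type":"array","items":{"type":"array","items":{"type":"number"}}}}},"required":["commands"]}

```bash
mkdir -p pics; python3 - <<'E'
from station import r
import cv2
s=r.sense();print(s)
for n in("scene","top"):
    c=r.capture(n);cv2.imwrite(f"pics/{n}0.png",c["pixels"][:,:,::-1]);print(n,c["camera_matrix"],c["dist"],c["R"],c["t"])
E
```

```text
{'time_s': 0.0, 'joints': array([-5.53149711e+01,  2.20923374e+01,  3.80558165e-01, -2.88922425e-02,
       -6.84117952e+01, -1.48147571e+01]), 'joint_velocities': array([-0.01225969,  0.04785291,  0.0961775 , -0.00578703,  0.0105958 ,
       -0.05698053]), 'effort': array([ 2.48047609e-04, -3.90660489e+01,  1.87407428e+01,  4.21965569e+00,
        1.11004259e-02, -1.92799175e-04]), 'tcp_pos': array([ 0.21223774, -0.58724959,  0.23244855]), 'ee_rot': array([[-9.40527784e-01, -3.39715733e-01, -8.41755362e-04],
       [-3.39716761e-01,  9.40525576e-01,  2.04029714e-03],
       [ 9.85714078e-05,  2.20491456e-03, -9.99997564e-01]]), 'wrist_force': array([-0.3802538 ,  0.01449752, -0.28406157]), 'moment': array([0.05379289, 0.02186985, 0.03027579]), 'gripper_force': 0.0, 'gripper_width': 0.9965446938510055}
scene [[525.64824733   0.         281.8698107 ]
 [  0.         525.64824733 216.96654339]
 [  0.           0.           1.        ]] [-0.01692254  0.          0.          0.          0.        ] [[-0.62167924 -0.78326086 -0.00416572]
 [-0.61499768  0.49140744 -0.61668192]
 [ 0.48506987 -0.38081644 -0.78720141]] [0.36141392 0.34376348 0.67554279]
top [[535.60489482   0.         273.77135974]
 [  0.         535.60489482 212.27233511]
 [  0.           0.           1.        ]] [0.02915044 0.         0.         0.         0.        ] [[-0.00579862 -0.99988352 -0.01411851]
 [-0.98323593  0.00827406 -0.18215007]
 [ 0.18224567  0.01282561 -0.98316938]] [0.07196677 0.52177687 0.95054709]
```

View pics/scene0.png

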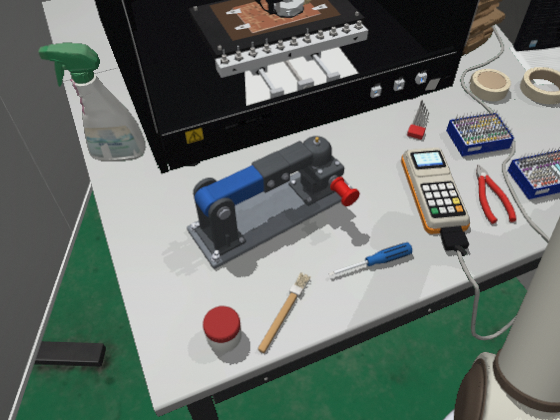

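View pics/top0.png

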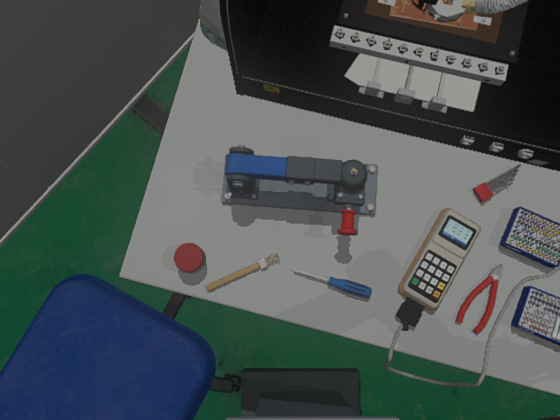

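The scene view shows the hitch, with the red knob at about (345,190). In the top view the knob is at about (348,222), the nipple at (353,172), and the plate spans about (222–379, 165–214). I'll measure these next.

```bash
cat > h.py <<'E'
import numpy as np,cv2
from station import r
def ray(c,p):
    n=cv2.undistortPoints(np.array([[p]],float),np.array(c["camera_matrix"]),np.array(c["dist"]))[0,0]
    R=np.array(c["R"]);return -R.T@c["t"],R.T@np.r_[n,1]
def onz(c,p,z):
    o,d=ray(c,p);return o+d*(z-o[2])/d[2]
def tri(a,p,b,q):
    o1,d1=ray(a,p);o2,d2=ray(b,q)
    s=np.linalg.lstsq(np.c_[d1,-d2],o2-o1,rcond=None)[0]
    A,B=o1+s[0]*d1,o2+s[1]*d2
    return (A+B)/2,np.linalg.norm(A-B)
def red(c,box):
    h=cv2.cvtColor(np.ascontiguousarray(c["pixels"]),cv2.COLOR_RGB2HSV);m=((h[...,0]<8)|(h[...,0]>172))&(h[...,1]>150)&(h[...,2]>60)
    k=np.zeros(m.shape,bool);x0,y0,x1,y1=box;k[y0:y1,x0:x1]=1;m&=k
    ys,xs=np.nonzero(m);return (xs.mean(),ys.mean()),(xs.min(),ys.min(),xs.max(),ys.max())
E
python3 - <<'E'
from h import *
s=r.capture("scene");t=r.capture("top")
a,ba=red(s,(315,165,375,215));b,bb=red(t,(330,195,370,245));print(a,ba,b,bb,tri(s,a,t,b),onz(t,b,.08))
print("nipple",onz(t,(353.5,171.5),.136))
im=t["pixels"][140:245,210:390,::-1];cv2.imwrite("pics/tc.png",cv2.resize(im,None,fx=4.4,fy=4.4,interpolation=cv2.INTER_CUBIC))
E
```

```text
(np.float64(344.14645308924486), np.float64(191.07322654462243)) (np.int64(330), np.int64(176), np.int64(358), np.int64(205)) (np.float64(347.5054151624549), np.float64(221.64259927797835)) (np.int64(339), np.int64(210), np.int64(355), np.int64(233)) (array([ 0.49722843, -0.06507823,  0.08028444]), np.float64(0.0023420684781332267)) [ 0.49820586 -0.06439986  0.08      ]
nipple [ 0.57612918 -0.07027817  0.136     ]
```

View pics/tc.png

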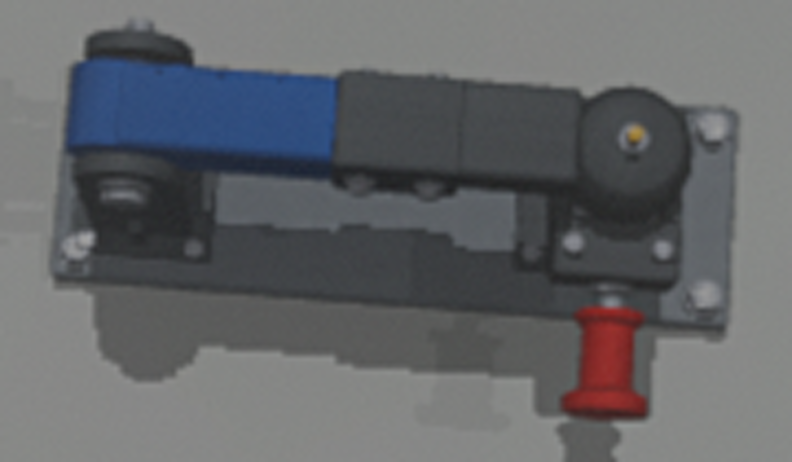

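The crop shows the plate's front corners at about (55,275) and (724,322) and its back-right corner at (739,109), all in crop pixels. The nipple is at (633,135) and the knob waist at (606,360).

```bash
python3 - <<'E'
from h import *
t=r.capture("top")
f=lambda x,y,z:onz(t,(210+(x+.5)/4.4-.5,140+(y+.5)/4.4-.5),z)
A,B,C=f(54,274,.012),f(724,322,.012),f(739,109,.012)
N=f(633,133,.136);K=f(606,355,.08)
print(A,B,C,np.linalg.norm(A-B),np.linalg.norm(C-B),N,K)
y1=A-B;x1=C-B;x2=N-K
yaws=[np.degrees(np.arctan2(-y1[0],y1[1])),np.degrees(np.arctan2(x1[1],x1[0])),np.degrees(np.arctan2(x2[1],x2[0]))]
print(yaws)
w=np.radians(yaws[0]); X=np.array([np.cos(w),np.sin(w)]);Y=np.array([-X[1],X[0]])
ctr=(A+C)[:2]/2; ball=ctr-.09*Y;print("ball",ball,"knob pred",ball-.08*X,"knob from nipple",N[:2]-.08*X,"tri .497,-.065", "pivot",ball+.2*Y)
E
```

```text
[0.55040514 0.16946276 0.012     ] [ 0.52637552 -0.12470047  0.012     ] [ 0.62270835 -0.13514055  0.012     ] 0.29514306865558965 0.09689690188049328 [ 0.57906975 -0.0703339   0.136     ] [ 0.50065991 -0.06418122  0.08      ]
[np.float64(-4.670010456428623), np.float64(-6.18529475762221), np.float64(-4.486702610619535)]
ball [ 0.57922923 -0.07254011] knob pred [ 0.49949482 -0.06602676] knob from nipple [ 0.49933533 -0.06382055] tri .497,-.065 pivot [0.5955126  0.12679592]
```

```bash
cat >> h.py <<'E'
from scipy.spatial.transform import Rotation as Ro
W=np.radians(-4.7);X=np.array([np.cos(W),np.sin(W),0]);Y=np.array([-X[1],X[0],0]);Z=np.array([0,0,1.])
K=np.array([.4985,-.065,.08])
def delta(p,R):
    s=r.sense();M=np.array(s["ee_rot"])
    print("shift mm",(M.T@(p-s["tcp_pos"])*1e3).round(1),"rotvec",Ro.from_matrix(M.T@R).as_rotvec().round(4),"tcp",np.round(s["tcp_pos"],4),"F",np.round(s["wrist_force"],1),"w",round(s["gripper_width"],3),round(s["gripper_force"],1),"t",s["time_s"])
RV=np.c_[-X,Y,-Z]
E
python3 -c "
from h import *
delta(K+[0,0,.11],RV)"
```

```text
shift mm [-446.7  394.2   43.4] rotvec [ 1.000e-03 -3.000e-04  4.287e-01] tcp [ 0.2124 -0.5875  0.233 ] F [1.1 0.1 0. ] w 1.0 0.0 t 0.25
```

>>> {"name": "servo_tool", "arguments": {"commands": [[[0,-30,26,3,0,0,0.086],[0,-60,52,6,0,0,0.172],[0,-90,78,9,0,0,0.257],[0,-120,104,12,0,0,0.343],[0,-150,130,15,0,0,0.429]]]}}

```text
time_s: 0.75
tcp_pos: [0.3098, -0.4131, 0.2184]
ee_rot: [[-0.996, 0.086, 0.0], [0.086, 0.996, -0.0], [-0.0, -0.0, -1.0]]
wrist_force: [1.0, 0.9, 0.2]
gripper_width: 1.001
gripper_force: 0.0
```

```bash
python3 -c "
from h import *
delta(K+[0,0,.11],RV)"
```

```text
shift mm [-158.1  363.1   28.5] rotvec [-0.0001  0.0002 -0.0041] tcp [ 0.3098 -0.4131  0.2184] F [1.  0.9 0.2] w 1.001 0.0 t 0.75
```

>>> {"name": "servo_tool", "arguments": {"commands": [[[0,-16,36,2,0,0,0],[0,-32,72,5,0,0,0],[0,-48,108,8,0,0,0],[0,-64,144,11,0,0,0],[0,-80,180,14,0,0,0]]]}}

```text
time_s: 1.25
tcp_pos: [0.4044, -0.2402, 0.2046]
ee_rot: [[-0.997, 0.082, 0.001], [0.082, 0.997, -0.0], [-0.001, -0.0, -1.0]]
wrist_force: [0.3, -0.3, 0.0]
gripper_width: 1.001
gripper_force: 0.0
```

>>> {"name": "servo_tool", "arguments": {"commands": [[[0,-20,45,4,0,0,0],[0,-40,90,8,0,0,0],[0,-60,135,12,0,0,0],[0,-76,176,14,0,0,0],[0,-76,176,14,0,0,0]]]}}

```text
time_s: 1.75
tcp_pos: [0.4962, -0.0687, 0.1903]
ee_rot: [[-0.997, 0.076, 0.001], [0.076, 0.997, 0.0], [-0.001, 0.0, -1.0]]
wrist_force: [-0.1, -1.4, 0.3]
gripper_width: 0.999
gripper_force: 0.0
```

```bash
python3 -c "
from h import *
delta(K+[0,0,.11],RV)
c=r.capture('wrist');cv2.imwrite('pics/w1.png',c['pixels'][:,:,::-1])
c=r.capture('scene');cv2.imwrite('pics/s1.png',cv2.resize(c['pixels'][60:270,150:430,::-1],None,fx=2.5,fy=2.5))
delta(K-[0,0,.008],RV)"
```

```text
shift mm [-2.   3.9  0.3] rotvec [0.0003 0.001  0.0057] tcp [ 0.4962 -0.0687  0.1903] F [-0.1 -1.4  0.3] w 0.999 0.0 t 1.75
shift mm [ -4.    6.9 118.3] rotvec [-0.0001 -0.0008  0.0019] tcp [ 0.4941 -0.0716  0.1903] F [-1.2 -0.5  0.6] w 1.002 0.0 t 1.85
```

View pics/w1.png

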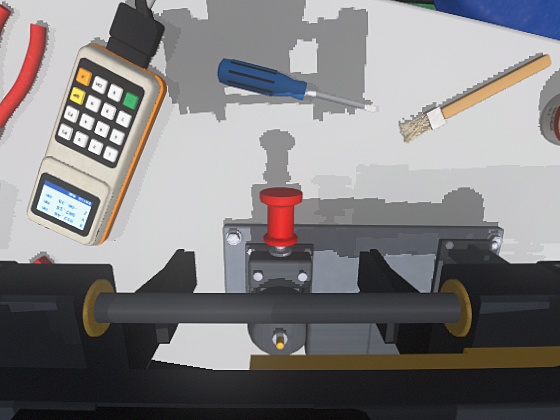

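The wrist view shows the knob's waist at about (281,217), with its collar at row 243 and its flange at row 195. The nipple is at (280,342). I'll refine the knob position from this view.

```bash
python3 -c "
from h import *
c=r.capture('wrist')
a,b=red(c,(240,170,330,270));print(a,b)
k=onz(c,(a[0],(b[1]+b[3])/2),.08);print(k,onz(c,a,.08),onz(c,(a[0],b[1]),.08),onz(c,(a[0],b[3]),.08))
t=r.capture('top');print(red(t,(330,195,370,245)))
delta(K-[0,0,.008],RV)"
```

```text
(np.float64(284.51757408683665), np.float64(222.15851137146797)) (np.int64(265), np.int64(195), np.int64(305), np.int64(248))
[ 0.50107481 -0.0666235   0.08      ] [ 0.50164653 -0.06666576  0.08      ] [ 0.4786169  -0.06496237  0.08      ] [ 0.52463904 -0.06836403  0.08      ]
((np.float64(347.28333333333336), np.float64(227.65833333333333)), (np.int64(339), np.int64(211), np.int64(355), np.int64(233)))
shift mm [ -4.4   8.4 118.5] rotvec [-0.0001 -0.0006 -0.0008] tcp [ 0.4935 -0.073   0.1905] F [ 0.1 -1.  -0.5] w 0.997 0.0 t 1.95
```

>>> {"name": "servo_tool", "arguments": {"commands": [[[0,-6,7,10,0,0,0],[0,-6,7,25,0,0,0],[0,-6,7,40,0,0,0],[0,-6,7,50,0,0,0],[0,-6,7,50,0,0,0]]]}}

```text
time_s: 2.45
tcp_pos: [0.4994, -0.0667, 0.1388]
ee_rot: [[-0.996, 0.084, -0.004], [0.084, 0.996, -0.0], [0.004, -0.001, -1.0]]
wrist_force: [-0.9, -0.2, 0.0]
gripper_width: 1.002
gripper_force: 0.0
```

```bash
sed -i 's/^K=.*/K=np.array([.4997,-.066,.08])/' h.py; python3 -c "
from h import *
delta(K-[0,0,.008],RV)
c=r.capture('wrist')
a,b=red(c,(200,170,370,330));print(a,b,onz(c,a,.08),onz(c,(a[0],(b[1]+b[3])/2),.08))
delta(K-[0,0,.008],RV)"
```

```text
shift mm [-0.5  0.8 66.8] rotvec [-0.0007 -0.0037 -0.0017] tcp [ 0.4994 -0.0667  0.1388] F [-0.9 -0.2  0. ] w 1.002 0.0 t 2.45
(np.float64(278.46431881371643), np.float64(240.47451343836886)) (np.int64(253), np.int64(206), np.int64(304), np.int64(272)) [ 0.50264784 -0.06673235  0.08      ] [ 0.50158562 -0.06664438  0.08      ]
shift mm [ 0.5  0.6 67.9] rotvec [-0.0006 -0.0016 -0.001 ] tcp [ 0.5002 -0.0666  0.1399] F [ 0.6 -0.8  0.2] w 0.999 0.0 t 2.5
```

Centred on the knob. I'll descend straight down.

>>> {"name": "servo_tool", "arguments": {"commands": [[[0,0,0,15,0,0,0],[0,0,0,30,0,0,0],[0,0,0,45,0,0,0],[0,0,0,58,0,0,0],[0,0,0,67,0,0,0]]]}}

```text
time_s: 3.0
tcp_pos: [0.501, -0.0662, 0.0734]
ee_rot: [[-0.997, 0.082, 0.001], [0.082, 0.997, 0.0], [-0.001, 0.0, -1.0]]
wrist_force: [-0.8, -0.2, -0.0]
gripper_width: 0.999
gripper_force: 0.0
```

>>> {"name": "servo_tool", "arguments": {"commands": [[[0.3,0,0,0,0,0,0],[0.5,0,0,0,0,0,0],[0.6,0,0,0,0,0,0],[0.6,0,0,0,0,0,0],[0.6,0,0,0,0,0,0]]]}}

```text
time_s: 3.5
tcp_pos: [0.5009, -0.066, 0.0741]
ee_rot: [[-0.997, 0.082, 0.001], [0.082, 0.997, 0.0], [-0.001, 0.0, -1.0]]
wrist_force: [-0.2, -0.4, -0.1]
gripper_width: 0.627
gripper_force: 0.0
```

```bash
python3 -c "
from h import *
delta(K-[0,0,.008],RV)
c=r.capture('wrist');cv2.imwrite('pics/w2.png',c['pixels'][:,:,::-1])"
```

```text
shift mm [ 1.2 -0.1  2.1] rotvec [ 0.0002  0.001  -0.0001] tcp [ 0.5009 -0.066   0.0741] F [-0.2 -0.4 -0.1] w 0.627 0.0 t 3.5
```

View pics/w2.png

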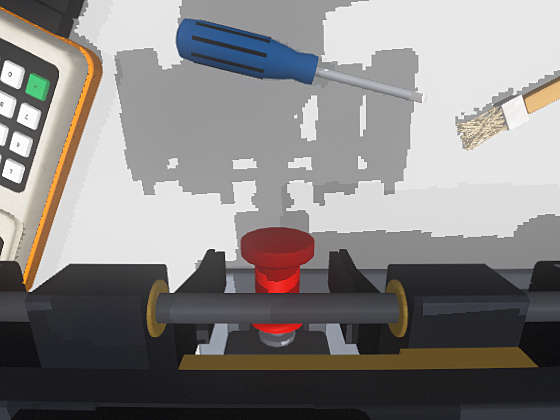

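The knob sits centred between the fingers: flange at (278,240), waist from about row 270 to 310, and fingers at columns 210 and 345. I'll close now.

>>> {"name": "servo_tool", "arguments": {"commands": [[[0.8,0,0,1,0,0,0],[1,0,0,1,0,0,0],[1,0,0,1,0,0,0],[1,0,0,1,0,0,0],[1,0,0,1,0,0,0]]]}}

```text
time_s: 4.05
tcp_pos: [0.5006, -0.0659, 0.0725]
ee_rot: [[-0.997, 0.082, -0.0], [0.082, 0.997, 0.0], [0.0, 0.0, -1.0]]
wrist_force: [-0.2, 0.2, -0.7]
gripper_width: 0.238
gripper_force: 30.0
```

>>> {"name": "servo_tool", "arguments": {"commands": [[[1,0,0,0,0,0,0],[1,0,0,0,0,0,0],[1,0,0,0,0,0,0],[1,0,0,0,0,0,0],[1,0,0,0,0,0,0]]]}}

```text
time_s: 4.55
tcp_pos: [0.5006, -0.066, 0.0725]
ee_rot: [[-0.997, 0.082, 0.0], [0.082, 0.997, 0.0], [0.0, 0.0, -1.0]]
wrist_force: [-0.2, 1.4, -0.8]
gripper_width: 0.242
gripper_force: 30.0
```

Gripped on the waist (21 mm, 30 N). I'll pull along tool +x, which is the stand's −x.

>>> {"name": "servo_tool", "arguments": {"commands": [[[1,4,0,0,0,0,0],[1,8,0,0,0,0,0],[1,12,0,0,0,0,0],[1,16,0,0,0,0,0],[1,20,0,0,0,0,0]]]}}

```text
time_s: 5.05
tcp_pos: [0.483, -0.0644, 0.0729]
ee_rot: [[-0.997, 0.081, 0.006], [0.081, 0.997, 0.0], [-0.006, 0.001, -1.0]]
wrist_force: [8.1, -2.8, -7.8]
gripper_width: 0.246
gripper_force: 30.0
```

>>> {"name": "servo_tool", "arguments": {"commands": [[[1,1,0,0,0,0,0],[1,2,0,0,0,0,0],[1,3,0,0,0,0,0],[1,4,0,0,0,0,0],[1,4,0,0,0,0,0]]]}}

```text
time_s: 5.55
tcp_pos: [0.4797, -0.0641, 0.0732]
ee_rot: [[-0.997, 0.081, 0.007], [0.081, 0.997, 0.0], [-0.007, 0.001, -1.0]]
wrist_force: [8.7, -3.4, -6.4]
gripper_width: 0.245
gripper_force: 30.0
```

>>> {"name": "servo_tool", "arguments": {"commands": [[[1,1,0,0,0,0,0],[1,2,0,0,0,0,0],[1,2,0,0,0,0,0],[1,3,0,0,0,0,0],[1,3,0,0,0,0,0]]]}}

```text
time_s: 6.05
tcp_pos: [0.4773, -0.0639, 0.0733]
ee_rot: [[-0.997, 0.081, 0.008], [0.081, 0.997, 0.0], [-0.008, 0.001, -1.0]]
wrist_force: [8.5, -4.2, -7.5]
gripper_width: 0.242
gripper_force: 30.0
```

>>> {"name": "servo_tool", "arguments": {"commands": [[[1,1,0,0,0,0,0],[1,2,0,0,0,0,0],[1,3,0,0,0,0,0],[1,3,0,0,0,0,0],[1,3,0,0,0,0,0]]]}}

```text
time_s: 6.55
tcp_pos: [0.4765, -0.0639, 0.074]
ee_rot: [[-0.997, 0.08, 0.013], [0.08, 0.997, -0.0], [-0.013, 0.001, -1.0]]
wrist_force: [11.7, -7.0, -7.4]
gripper_width: 0.24
gripper_force: 30.0
```

>>> {"name": "servo_tool", "arguments": {"commands": [[[1,1,0,0,0,0,0],[1,2,0,0,0,0,0],[1,3,0,0,0,0,0],[1,3,0,0,0,0,0],[1,3,0,0,0,0,0]]]}}

```text
time_s: 7.05
tcp_pos: [0.4765, -0.0639, 0.075]
ee_rot: [[-0.997, 0.079, 0.019], [0.079, 0.997, -0.001], [-0.019, 0.001, -1.0]]
wrist_force: [17.2, -12.5, -9.4]
gripper_width: 0.243
gripper_force: 30.0
```

```bash
python3 -c "
from h import *
c=r.capture('wrist');cv2.imwrite('pics/w3.png',c['pixels'][:,:,::-1])
delta(K,RV)"
```

```text
shift mm [-23.4  -0.2  -4.5] rotvec [0.0008 0.0189 0.0031] tcp [ 0.4765 -0.0639  0.075 ] F [ 17.1 -11.2  -8.8] w 0.242 30.0 t 7.1
```

View pics/w3.png

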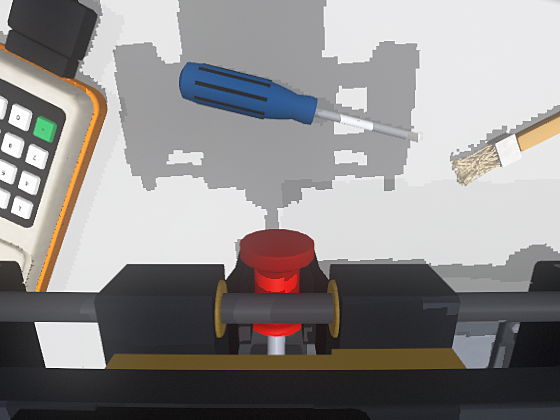

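The knob shows at the same place in the jaws: flange at (277,245), waist at (277,285). So nothing slipped. Travel stopped at 24 mm while the force rose, so the latch is at its stop. I'll lift along the arc about the pivot, tilting the tool with it.

>>> {"name": "servo_tool", "arguments": {"commands": [[[1,0,-0.7,-4,0.02,0,0],[1,0,-1.2,-8,0.04,0,0],[1,0,-1.7,-12,0.06,0,0],[1,0,-2.2,-16,0.08,0,0],[1,0,-2.5,-20,0.1,0,0]]]}}

```text
time_s: 7.6
tcp_pos: [0.4762, -0.0661, 0.0955]
ee_rot: [[-0.997, 0.078, 0.01], [0.077, 0.992, -0.1], [-0.018, -0.099, -0.995]]
wrist_force: [19.9, -16.1, -8.3]
gripper_width: 0.244
gripper_force: 30.0
```

>>> {"name": "servo_tool", "arguments": {"commands": [[[1,0,-0.7,-4,0.02,0,0],[1,0,-1.2,-8,0.04,0,0],[1,0,-1.7,-12,0.06,0,0],[1,0,-2.2,-16,0.08,0,0],[1,0,-2.5,-20,0.1,0,0]]]}}

```text
time_s: 8.1
tcp_pos: [0.4761, -0.0663, 0.1161]
ee_rot: [[-0.997, 0.078, 0.001], [0.076, 0.977, -0.199], [-0.017, -0.198, -0.98]]
wrist_force: [21.9, -16.9, -6.5]
gripper_width: 0.239
gripper_force: 30.0
```

>>> {"name": "servo_tool", "arguments": {"commands": [[[1,0,-0.7,-4,0.02,0,0],[1,0,-1.2,-8,0.04,0,0],[1,0,-1.7,-12,0.06,0,0],[1,0,-2.2,-16,0.08,0,0],[1,0,-2.5,-20,0.1,0,0]]]}}

```text
time_s: 8.6
tcp_pos: [0.4762, -0.0645, 0.1366]
ee_rot: [[-0.997, 0.076, -0.007], [0.075, 0.953, -0.295], [-0.016, -0.295, -0.955]]
wrist_force: [24.2, -18.0, -5.3]
gripper_width: 0.244
gripper_force: 30.0
```

```bash
python3 -c "
from h import *
c=r.capture('scene');cv2.imwrite('pics/s3.png',c['pixels'][:,:,::-1])
delta(K,RV)"
```

```text
shift mm [-22.6  17.1  54.8] rotvec [-0.3003  0.0171  0.0053] tcp [ 0.4762 -0.0644  0.137 ] F [ 23.6 -18.   -4.3] w 0.243 30.0 t 8.65
```

View pics/s3.png

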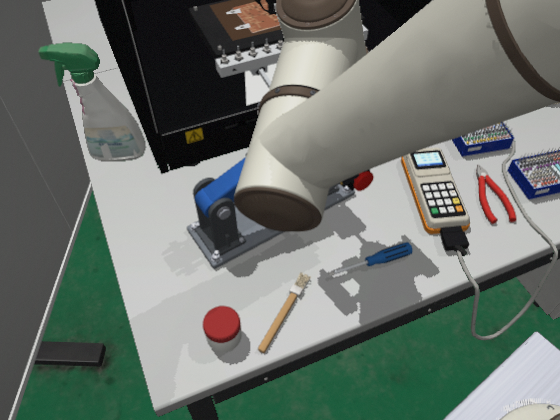

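The drawbar is up: it tilts upward, the red knob shows at (362,180), and the brush, screwdriver and jar are where they were. I'll keep lifting and ease the pull a little.

>>> {"name": "servo_tool", "arguments": {"commands": [[[1,-1,-0.7,-4,0.02,0,0],[1,-1,-1.2,-8,0.04,0,0],[1,-2,-1.7,-12,0.06,0,0],[1,-2,-2.2,-16,0.08,0,0],[1,-2,-2.5,-20,0.1,0,0]]]}}

```text
time_s: 9.15
tcp_pos: [0.4766, -0.0609, 0.1557]
ee_rot: [[-0.997, 0.074, -0.018], [0.076, 0.918, -0.389], [-0.012, -0.389, -0.921]]
wrist_force: [21.5, -14.2, -3.6]
gripper_width: 0.246
gripper_force: 30.0
```

>>> {"name": "servo_tool", "arguments": {"commands": [[[1,-1,-0.7,-4,0.02,0,0],[1,-1,-1.2,-8,0.04,0,0],[1,-1,-1.7,-12,0.06,0,0],[1,-1,-2.2,-16,0.08,0,0],[1,-1,-2.5,-20,0.1,0,0]]]}}

```text
time_s: 9.65
tcp_pos: [0.4771, -0.0554, 0.1748]
ee_rot: [[-0.997, 0.072, -0.027], [0.076, 0.875, -0.478], [-0.011, -0.479, -0.878]]
wrist_force: [19.2, -12.6, -2.9]
gripper_width: 0.246
gripper_force: 30.0
```

>>> {"name": "servo_tool", "arguments": {"commands": [[[1,0,-0.7,-4,0.02,0,0],[1,0,-1.2,-8,0.04,0,0],[1,0,-1.2,-8,0.04,0,0],[1,0,-1.2,-8,0.04,0,0],[1,0,-1.2,-8,0.04,0,0]]]}}

```text
time_s: 10.15
tcp_pos: [0.4773, -0.0526, 0.1824]
ee_rot: [[-0.997, 0.07, -0.03], [0.075, 0.855, -0.512], [-0.01, -0.513, -0.858]]
wrist_force: [18.8, -12.2, -2.6]
gripper_width: 0.239
gripper_force: 30.0
```

>>> {"name": "servo_tool", "arguments": {"commands": [[[1,0,0,0,0,0,0],[1,0,0,0,0,0,0],[1,0,0,0,0,0,0],[1,0,0,0,0,0,0],[1,0,0,0,0,0,0]]]}}

```text
time_s: 10.65
tcp_pos: [0.4773, -0.0526, 0.1823]
ee_rot: [[-0.997, 0.07, -0.03], [0.076, 0.856, -0.512], [-0.01, -0.513, -0.858]]
wrist_force: [19.0, -11.9, -2.2]
gripper_width: 0.242
gripper_force: 30.0
```

```bash
python3 -c "
from h import *
c=r.capture('scene');cv2.imwrite('pics/s4.png',c['pixels'][:,:,::-1])
delta(K,RV);print(r.sense()['joint_velocities'])"
```

```text
shift mm [-22.3  42.6  94.1] rotvec [-0.5387  0.012   0.0036] tcp [ 0.4773 -0.0526  0.1823] F [ 19.8 -11.4  -2.6] w 0.245 30.0 t 10.7
[-0.12082791  0.00698898 -0.01787999  0.08660832 -0.07860995 -0.02241052]
```

View pics/s4.png

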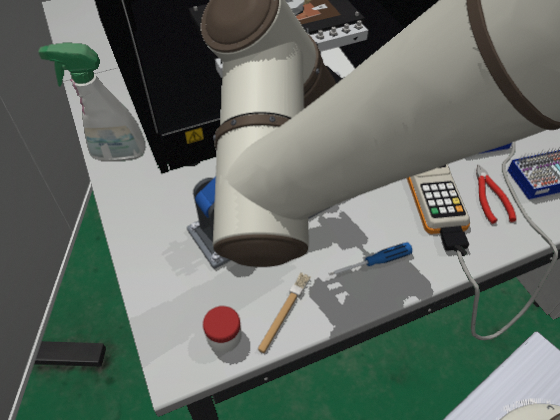

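Bystanders are unmoved and the jaws still hold 21 mm at 30 N. I'll take one wrist view before handing in.

```bash
python3 -c "
from h import *
c=r.capture('wrist');cv2.imwrite('pics/w4.png',c['pixels'][:,:,::-1])"
```

```text
(no output)
```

View pics/w4.png

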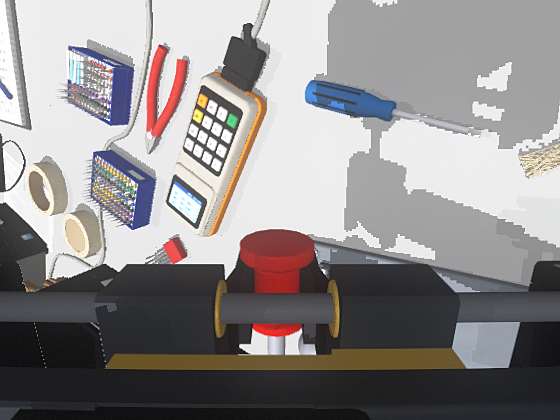

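The knob is still gripped in the jaws, with the flange at (277,250) and the drawn rod at (277,345).

```bash
python3 -c "
from station import r
print(r.finish_job())"
```

```text
the job is handed in; nothing more can be done
None
```

I drew the latch to its stop at about 24 mm and lifted the coupler off the ball. I handed the job in with the gripper still holding the coupler at rest, its underside about 6–7 cm above the ball by calculation; the jar, brush and screwdriver look undisturbed in the pictures, and no verdict came back.

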